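# Roll the tubes off the sorting board and bin the caps

### The job

Tip the steel sorting board up by its blue handle so that the three orange tubes roll off its low end into the catch tray while the two flat orange caps stay lying on the board; the robot must not touch the tubes. Let the board back down level on its rests, and put both caps into the blue bin with the other caps. Leave the tube rack, the label roll and the stamp as they stand.

Things in the scene. Friction and masses are not known exactly. Their poses are not given: they have to be found in the camera images.
- board (a joint): tilt of the hinged steel sorting board, rad: 0 = level on its rests (start), grows as the handle end is raised, stop at 0.70. The hinge is stiff: the board stays where it is left; raising it takes about 5 N at the handle. The tubes begin to roll at about 0.15 rad and are all off within a second or two at 0.25 to 0.35; the caps stay put up to 0.40 rad and may begin to slide beyond 0.44
- board_mid (a point): point on the board's upper face, midway between its side rails and 95 mm from the hinge line; axes move with the board: x across (along the hinge), +y down the slope towards the catch tray, z out of the face. The face is 146 x 240 mm, y from -125 (handle edge) to +115 mm (open low edge), 80 mm above the table when level; side rails 16 mm high and 4 mm thick stand along x = -73 and +73 mm (138 mm apart inside), an 8 mm lip along the handle edge
- handle (a point): grip point of the blue handle blade at the middle of the board's handle edge; axes as of board_mid. The blade is 64 mm wide along x, 10 mm thick and 44 mm long, and leans 35 degrees outward: its length runs from the board edge along (0, -0.574, 0.819) in these axes and its faces look along +-(0, 0.819, 0.574). This point is in mid-thickness, 18 mm below the blade's upper end; the blade's lower end is 26 mm below it, 12 mm out from the board's edge strip
- hinge_line (a point): middle of the board's hinge axis, which lies along x, below the low edge of the board (95 mm from board_mid in +y and 10 mm under the board's face); the board and its handle turn about it, the handle end upward; axes as of board_mid. Note: fixed grey crates 175 mm high stand close behind the board, rims at world x = 0.56 m: move sideways in front of them, not over
- tray (a point): centre of the inner floor of the grey catch tray fixed below the board's low edge; inside it is 150 mm along x and 142 mm along y; the floor, 17 mm above the table here, slopes gently down away from the board; walls up to 52 mm (board side), 102 mm (the other three) above the table
- tube_0_center (a point): loose tapered closed orange plastic tube, 98 mm long, 20 mm thick at its capped end and thinner at the other, 10 to 19 g; lies on the board across the slope (its own y axis is its length) and rolls freely. This point is at its middle, on its axis, about 8.5 mm above what it lies on
- tube_1_center (a point): loose tapered closed orange plastic tube, 98 mm long, 20 mm thick at its capped end and thinner at the other, 10 to 19 g; lies on the board across the slope (its own y axis is its length) and rolls freely. This point is at its middle, on its axis, about 8.5 mm above what it lies on
- tube_2_center (a point): loose tapered closed orange plastic tube, 98 mm long, 20 mm thick at its capped end and thinner at the other, 10 to 19 g; lies on the board across the slope (its own y axis is its length) and rolls freely. This point is at its middle, on its axis, about 8.5 mm above what it lies on
- cap_a_center (a point): loose flat orange push cap, a ribbed disc 22 mm in diameter and 11 mm tall, 9 to 16 g, lying flat on the board on the handle side of the tubes; can be pinched across its diameter. This point is its centre, 5.5 mm above its underside
- cap_b_center (a point): loose flat orange push cap, a ribbed disc 22 mm in diameter and 11 mm tall, 9 to 16 g, lying flat on the board on the handle side of the tubes; can be pinched across its diameter. This point is its centre, 5.5 mm above its underside
- bin_in (a point): centre of the inner floor of the blue cap bin (fixed, open top), 3 mm above the table; outside 124 mm along its x, 110 mm along its y, walls 3 mm thick and 57 mm high, the front wall (-x) 40 mm; a single layer of caps 11 mm high already lies fixed on its floor
- tube_rack: bystander: white drilled block 66 x 66 x 36 mm with orange tubes standing in it, 102 mm high in all; origin under its centre
- label_roll: bystander: white label roll lying flat, 68 mm in diameter, 32 mm high; origin under its centre
- lot_stamp: bystander: stamp with black knob on a wooden foot, 27 x 52 mm, 70 mm high; origin under its centre
Not all that is in view belongs to the job. Leave any black or turquoise look-alike of the part that bears tube_1_center alone.

How it is judged:
On the way:
1. all three tubes have rolled into the catch tray and both caps are still on the board (x of tube_0_center in the frame of tray between -0.075 and 0.075 m and y of tube_0_center in the frame of tray between -0.071 and 0.071 m and z of tube_0_center in the frame of tray between -0.01 and 0.052 m and x of tube_1_center in the frame of tray between -0.075 and 0.075 m and y of tube_1_center in the frame of tray between -0.071 and 0.071 m and z of tube_1_center in the frame of tray between -0.01 and 0.052 m and x of tube_2_center in the frame of tray between -0.075 and 0.075 m and y of tube_2_center in the frame of tray between -0.071 and 0.071 m and z of tube_2_center in the frame of tray between -0.01 and 0.052 m and x of cap_a_center in the frame of board_mid between -0.073 and 0.073 m and y of cap_a_center in the frame of board_mid between -0.128 and 0.118 m and z of cap_a_center in the frame of board_mid between -0.002 and 0.03 m and x of cap_b_center in the frame of board_mid between -0.073 and 0.073 m and y of cap_b_center in the frame of board_mid between -0.128 and 0.118 m and z of cap_b_center in the frame of board_mid between -0.002 and 0.03 m), for 0.2 s.
At the end, for the whole second after the job is handed in: All three tubes lie inside the catch tray (their middles within its walls and less than 52 mm above the centre of its floor), both caps lie inside the blue bin (centres within its walls and less than 40 mm above its floor), all at rest, and the board is back down level (tilt below 0.04 rad) (x of tube_0_center in the frame of tray between -0.075 and 0.075 m and y of tube_0_center in the frame of tray between -0.071 and 0.071 m and z of tube_0_center in the frame of tray between -0.01 and 0.052 m and x of tube_1_center in the frame of tray between -0.075 and 0.075 m and y of tube_1_center in the frame of tray between -0.071 and 0.071 m and z of tube_1_center in the frame of tray between -0.01 and 0.052 m and x of tube_2_center in the frame of tray between -0.075 and 0.075 m and y of tube_2_center in the frame of tray between -0.071 and 0.071 m and z of tube_2_center in the frame of tray between -0.01 and 0.052 m and x of cap_a_center in the frame of bin_in between -0.06 and 0.06 m and y of cap_a_center in the frame of bin_in between -0.054 and 0.054 m and z of cap_a_center in the frame of bin_in between 0 and 0.04 m and x of cap_b_center in the frame of bin_in between -0.06 and 0.06 m and y of cap_b_center in the frame of bin_in between -0.054 and 0.054 m and z of cap_b_center in the frame of bin_in between 0 and 0.04 m and value of joint board below 0.04 rad and linear speed of each of tube_0, tube_1, tube_2, cap_a, cap_b below 0.03 m/s); the robot touches nothing.
It fails at once if the robot touches a tube (contact force between any of the fingers, the arm and tube_0 above 0.3 N or contact force between any of the fingers, the arm and tube_1 above 0.3 N or contact force between any of the fingers, the arm and tube_2 above 0.3 N).
It fails at once if a tube falls outside the catch tray, on the table or into the bin ((height (world z) of tube_0_center below 0.04 m and (not (x of tube_0_center in the frame of tray above -0.083 m) or not (x of tube_0_center in the frame of tray below 0.083 m) or not (y of tube_0_center in the frame of tray above -0.079 m) or not (y of tube_0_center in the frame of tray below 0.079 m))) or (height (world z) of tube_1_center below 0.04 m and (not (x of tube_1_center in the frame of tray above -0.083 m) or not (x of tube_1_center in the frame of tray below 0.083 m) or not (y of tube_1_center in the frame of tray above -0.079 m) or not (y of tube_1_center in the frame of tray below 0.079 m))) or (height (world z) of tube_2_center below 0.04 m and (not (x of tube_2_center in the frame of tray above -0.083 m) or not (x of tube_2_center in the frame of tray below 0.083 m) or not (y of tube_2_center in the frame of tray above -0.079 m) or not (y of tube_2_center in the frame of tray below 0.079 m)))).
It fails at once if a cap slides off into the catch tray ((x of cap_a_center in the frame of tray between -0.075 and 0.075 m and y of cap_a_center in the frame of tray between -0.071 and 0.071 m and z of cap_a_center in the frame of tray between -0.015 and 0.03 m) or (x of cap_b_center in the frame of tray between -0.075 and 0.075 m and y of cap_b_center in the frame of tray between -0.071 and 0.071 m and z of cap_b_center in the frame of tray between -0.015 and 0.03 m)).
It fails at once if the tube rack, the label roll or the stamp is moved by more than 20 mm or tipped (distance of any of tube_rack, label_roll, lot_stamp from where it was at the start of the episode above 0.02 m or angle between any of tube_rack, label_roll, lot_stamp's own z axis and vertical above 0.3 rad).
It also fails if it takes over 58 s, if anything falls off the work surface, if the arm or the gripper's body presses on something with over 40 N, if the wrist force passes 120 N, or if a joint passes its speed limit or range.

### The arm

A 6-joint arm with a two-finger parallel gripper is mounted at the origin on a cart in front of the work surface, level with it; the furniture and walls round the work are solid. World frame = base frame: x ahead of the robot, y to its left, z up, the work surface at z = 0. Lengths are in m, angles in rad, forces in N, time in s.
With the tool pointing down it reaches from about 0.25 to 0.725 m from the base axis. Payload 4 kg.
Tool frame: the origin (TCP) lies at the very end of the fingers, on their centre line; the grasp point (between the pads) lies 19 mm behind it; z points along the fingers, y is the line along which they close (so a half turn about z gives the same grasp; the last joint's range is limited). The gripper opens to 85 mm and grips with 20 to 120 N. Pads are 22 mm wide; open, the fingers measure 114 mm over their backs; the gripper's body (76 mm by 85 mm) begins 54 mm behind the grasp point. The pads swing forward as they close: fully open they stand 13 mm farther back than shut.
Start: joints at [1.164, 0.241, 0.005, 1.335, 0, 1.571], TCP at [0.198, 0.459, 0.201] pointing down, gripper open.
Joint ranges: [-2.72, 2.72], [-1.05, 1.87], [-1.09, 1.28], [-1.99, 2.15], [-1.42, 1.44], [-3.14, 3.14]. Speed limits (rad/s): [2.79, 2.79, 3.14, 3.14, 3.14, 3.14].

### API

Orientations are given as a unit quaternion [x, y, z, w].
In Python, from workcell import bot, vision, workorder, boxes_of gives the robot as it stands.
- The arm moves only by the tool send_rows, never from a script. Its argument "motion" is text: rows parted by semicolons, each of 5 numbers parted by spaces: the closure, from -1 (fully open) to 1 (shut), so that 0 is half open, then the shift along the tool's x, y, z in cm, then the turn about the tool's z in rad. In form: claw x y z twist; .... A call has 1 to 5 rows; each row is the pose to reach, as a shift and turn from the pose commanded when the call began, along the tool's axes at that moment; what a row does not reach only later rows make up. A row lasts 1/10 s, in which the tool goes at most 50 mm and 8.59 degrees, less where a joint would pass 70% of its speed; a pose out of reach is approached as far as the arm can. A call with a gripper value outside its range is refused whole. The fingers move at their own pace and stop on an object; the grip force is fixed at half the most. Time passes only in rows, so rows that repeat a pose let the fingers close. It gives the time, the measured TCP pose, the force, the opening and the grip force at its end, in the units of the state.
- bot.get_obs(): the state, without advancing time (a new reading comes with each control period).
- vision.camera(name): name is "scene" or "top" or "wrist"; returns the picture (420x560x3 uint8, red, green, blue); there is no depth.
- vision.camera_model(name): a dict with "fov_y" (degrees; the focal length in pixels is half the picture's height over the tangent of half this angle, whatever the lens; pixels are square), "cx", "cy" (the principal point, pixels), "world_from_camera" (4x4, takes a point from camera to world coordinates); the wrist camera has in their place "hand_eye" (4x4, takes a point from camera to tool coordinates, whose origin is the TCP and whose axes are the flange's). Camera axes: x right, y down, z forward; pixel columns grow to the right and rows downward; lengths in m; the calibration is good to about 2 mm. A picture is of the moment at which its call begins: read the wrist's pose just before it. camera_model takes no time and is no camera call.
- workorder.job_done(): hands the job in; it is judged then, once.
Trained networks look in the newest picture that a camera, given by its name, has taken for a name from the list of things; names that differ only in an ending like _2 or _b are one class to them, and where a whole thing is asked for, a point or a joint stands for the part that bears it (a point fixed in the world has none). Each returns a list of dicts, best first, with "conf" (0 to 1); they miss things now and then, are a little off and sometimes report something else, mostly with a low value. They report only what shows in the picture. A call takes as long as a camera call. They do not tell look-alikes from the thing itself.
- boxes_of(camera, target): "rect" ([centre column, centre row, width, height] in pixels, round what is visible of it).
The state is a dict: "clock": time; "joint_pos": joint angles; "joint_vel": joint speeds; "tau": joint torques, N m; "eef_pos": TCP position; "tool_rot": TCP orientation; "ft_force": force on the tool from outside, world axes, zero at the start; "ft_torque": the same for the moment, N m; "grip_width": finger opening in m; "grasp_force": force on a finger pad.
Only numpy, scipy, OpenCV 4.12 (cv2) and the standard library are available. Lean on these libraries where they do the work, as an engineer would, in place of code of your own. Each camera call takes 0.05 s, during which the arm holds its last target. There are 200 camera calls.

## Working session

There is one attempt and no reset: what is moved stays moved. The work goes in short steps, Python scripts to look and compute and a tool call to move; the robot and the scene stay as the last step left them, time stands still between calls to the robot, and variables do not carry over. Pictures are saved under pics/ and viewed, at most 10 in all, crops included, and the job is handed in when it is done.

Besides the shell and the picture viewer there is one more tool, called after "Call:" as a command line: name --argument value ..., lists and objects as JSON in quotes. send_rows: Moves the arm, as the interface text tells. Its arguments: {"type":"object","properties":{"motion":{"type":"string"}},"required":["motion"]}

```bash
mkdir -p pics; ls; cat > h.py <<'E'
import numpy as np, cv2
from scipy.spatial.transform import Rotation as R
from workcell import bot, vision, workorder, boxes_of
def K(m): 
    return 210/np.tan(np.radians(m["fov_y"])/2)
def pose():
    o=bot.get_obs(); T=np.eye(4); T[:3,:3]=R.from_quat(o["tool_rot"]).as_matrix(); T[:3,3]=o["eef_pos"]; return T
def wfc(name):
    m=vision.camera_model(name)
    return m,(pose()@np.array(m["hand_eye"]) if name=="wrist" else np.array(m["world_from_camera"]))
def toworld(name,u,v,z):
    m,T=wfc(name); f=K(m)
    d=T[:3,:3]@np.array([(u-m["cx"])/f,(v-m["cy"])/f,1]); return T[:3,3]+d*(z-T[2,3])/d[2]
def topix(name,p):
    m,T=wfc(name); f=K(m); c=np.linalg.inv(T)@np.append(p,1); return c[0]/c[2]*f+m["cx"],c[1]/c[2]*f+m["cy"]
def snap(name,fn=None):
    im=vision.camera(name)
    if fn: cv2.imwrite("pics/"+fn,im[:,:,::-1])
    return im
E
python3 - <<'E'
from h import *
o=bot.get_obs(); print({k:np.round(v,3) for k,v in o.items()})
for n in("scene","top"):
    snap(n,n+"1.png"); m,T=wfc(n); print(n,m["fov_y"],m["cx"],m["cy"],T.round(3).tolist())
for n in("scene","top"):
  for t in("handle","cap_a_center","tube_0_center","bin_in","tube_rack","label_roll","lot_stamp","tray","board"):
    try: print(n,t,[(np.round(b["rect"]).astype(int).tolist(),round(b["conf"],2)) for b in boxes_of(n,t)][:6])
    except Exception as e: print(t,e)
E
```

```text
pics
{'clock': np.float64(0.0), 'joint_pos': array([ 1.164,  0.241,  0.004,  1.335, -0.   ,  1.571]), 'joint_vel': array([ 0.   ,  0.   ,  0.   , -0.001, -0.002,  0.001]), 'tau': array([-0.0000e+00, -3.7232e+01,  2.5241e+01,  1.7000e-02, -0.0000e+00,
        0.0000e+00]), 'eef_pos': array([0.198, 0.459, 0.2  ]), 'tool_rot': array([ 0.202,  0.979, -0.001, -0.   ]), 'ft_force': array([-0.008, -0.451, -0.997]), 'ft_torque': array([-0.02 ,  0.033,  0.011]), 'grasp_force': np.float64(0.0), 'grip_width': np.float64(0.086)}
scene 46.66176207628144 274.4246196338665 203.39314569325958 [[0.867, -0.373, 0.33, -0.0], [-0.498, -0.657, 0.566, -0.925], [0.006, -0.656, -0.755, 1.345], [0.0, 0.0, 0.0, 1.0]]
top 52.46985831972467 277.9148901428645 208.359117555765 [[-0.033, -0.979, 0.201, 0.275], [-0.999, 0.034, -0.001, 0.038], [-0.006, -0.201, -0.98, 1.413], [0.0, 0.0, 0.0, 1.0]]
scene handle [([234, 188, 64, 56], 0.69)]
scene cap_a_center [([226, 164, 19, 12], 0.67)]
scene tube_0_center [([348, 285, 8, 14], 0.64)]
scene bin_in [([317, 296, 53, 52], 0.67)]
scene tube_rack [([330, 250, 24, 33], 0.89)]
scene label_roll [([351, 285, 8, 17], 0.49)]
scene lot_stamp [([338, 332, 15, 22], 0.66)]
scene tray [([225, 181, 84, 100], 0.56), ([236, 189, 66, 58], 0.54)]
scene board [([234, 186, 67, 58], 0.87), ([237, 179, 22, 11], 0.56), ([226, 180, 85, 100], 0.32)]
top handle [([241, 237, 88, 50], 0.84), ([389, 184, 22, 20], 0.73), ([425, 222, 15, 10], 0.58)]
top cap_a_center []
top tube_0_center []
top bin_in [([389, 224, 43, 38], 0.74), ([349, 185, 20, 24], 0.23)]
top tube_rack [([350, 186, 21, 28], 0.55), ([239, 233, 87, 46], 0.52), ([425, 223, 16, 12], 0.2)]
top label_roll [([389, 187, 24, 21], 0.86)]
top lot_stamp [([426, 224, 18, 12], 0.46)]
top tray [([214, 235, 139, 54], 0.56)]
top board [([239, 233, 86, 47], 0.84)]
```

```bash
python3 - <<'E'
import cv2
a=cv2.imread("pics/scene1.png"); b=cv2.imread("pics/top1.png")
cv2.imwrite("pics/sc.png",cv2.resize(a[90:370,150:410],None,fx=2.14,fy=2.14,interpolation=cv2.INTER_CUBIC))
cv2.imwrite("pics/tc.png",cv2.resize(b[140:290,130:450],None,fx=2.5,fy=2.5,interpolation=cv2.INTER_CUBIC))
E
```

```text
(no output)
```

View pics/sc.png

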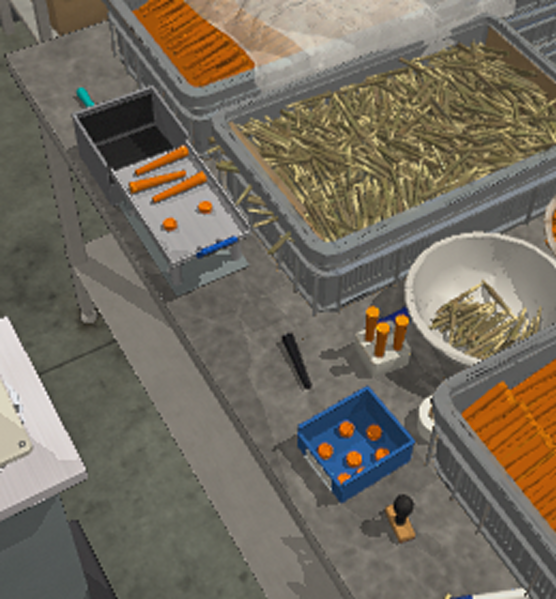

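View pics/tc.png

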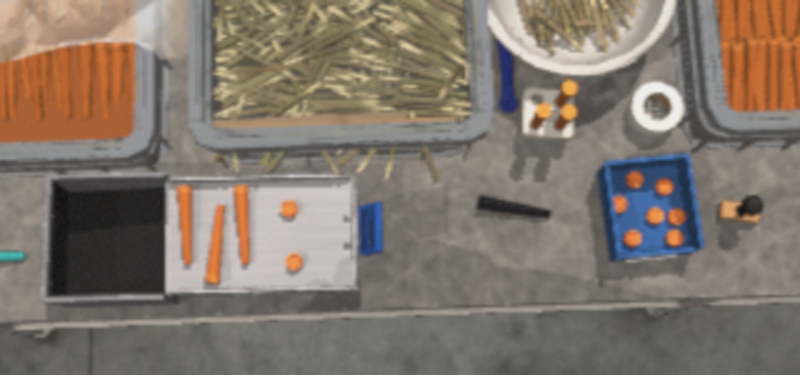

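Scene picture: grey tray and steel board at left, with three orange tubes, two orange caps and the blue handle at its right end. The blue bin of caps is at full top pixel (390,223).

Look-alikes, full top pixels:
- **Tubes:** black one at (336,223), turquoise one at (134,242), and upright tubes in the rack at (350,186).
- **Caps:** the fixed ones in the bin at (390,223).
- **Handle:** a dark-blue pen-like thing at (333,170), and the bin.

I choose the handle at (278,231) and the caps at (246,224) and (248,245).

```bash
python3 - <<'E'
from h import *
im=cv2.imread("pics/top1.png"); hsv=cv2.cvtColor(im,cv2.COLOR_BGR2HSV)
def blobs(lo,hi,x0,y0,x1,y1,z,tag,amin=15):
    m=cv2.inRange(hsv,lo,hi); mm=np.zeros_like(m); mm[y0:y1,x0:x1]=m[y0:y1,x0:x1]
    n,l,s,c=cv2.connectedComponentsWithStats(mm)
    for i in range(1,n):
        if s[i,4]>=amin:
            pts=np.argwhere(l==i)[:,::-1].astype(np.float32)
            w=np.array([toworld("top",*p,z)[:2] for p in pts]); r=cv2.minAreaRect((w*1000).astype(np.float32))
            print(tag,c[i].round(1),s[i].tolist(),"w",toworld("top",*c[i],z).round(3),"rect",np.round(r[0]),np.round(r[1]),round(r[2],1))
blobs((5,120,120),(20,255,255),190,205,275,260,.0885,"orange")
blobs((100,120,60),(130,255,255),265,210,300,250,.10,"handle")
blobs((100,100,40),(130,255,255),360,190,430,260,.057,"bin")
# board corners (tc px)
for n,(a,b),z in[("boardTR",(355,178),.096),("boardBR",(356,290),.096),("boardTL",(166,178),.096),("boardBL",(166,293),.096),("trayTL",(50,177),.102),("trayBL",(46,300),.102),
  ("bin1",(601,160),.057),("bin2",(690,154),.057),("bin3",(701,249),.057),("bin4",(612,261),.04),("rack",(548,130),.036),("roll",(657,107),.032),("stamp",(750,205),.065),("blacktube",(515,207),.01)]:
    print(n,toworld("top",130+a/2.5,140+b/2.5,z).round(3))
E
```

```text
orange [203.9 228.2] [201, 214, 6, 32, 133] w [0.491 0.272 0.089] rect [488. 273.] [99. 16.] 0.1
orange [226.6 228.1] [224, 214, 6, 32, 129] w [0.489 0.2   0.089] rect [485. 201.] [99. 14.] 1.9
orange [245.3 223.2] [243, 220, 6, 7, 32] w [0.503 0.141 0.089] rect [503. 140.] [16. 19.] 89.1
orange [216.  238.9] [212, 222, 8, 31, 122] w [0.456 0.234 0.089] rect [462. 235.] [16. 95.] 85.7
orange [247.4 244.4] [245, 242, 6, 6, 30] w [0.436 0.136 0.089] rect [435. 135.] [16. 16.] 88.9
handle [278.1 230.9] [274, 221, 9, 21, 172] w [0.473 0.039 0.1  ] rect [473.  39.] [25. 63.] 88.1
bin [389.6 221.6] [370, 202, 41, 42, 1052] w [ 0.498 -0.322  0.057] rect [ 496. -322.] [128. 121.] 4.0
boardTR [0.537 0.056 0.096]
boardBR [0.396 0.059 0.096]
boardTL [0.545 0.294 0.096]
boardBL [0.4   0.293 0.096]
trayTL [0.55  0.439 0.102]
trayBL [0.396 0.439 0.102]
bin1 [ 0.558 -0.264  0.057]
bin2 [ 0.562 -0.38   0.057]
bin3 [ 0.437 -0.383  0.057]
bin4 [ 0.428 -0.272  0.04 ]
rack [ 0.605 -0.202  0.036]
roll [ 0.633 -0.35   0.032]
stamp [ 0.491 -0.448  0.065]
blacktube [ 0.507 -0.155  0.01 ]
```

```bash
cat >> h.py <<'E'
def go(x,y,z,yaw):
    "shift (cm, tool axes) and twist to TCP x,y,z with tool y axis at world angle yaw (mod pi)"
    T=pose(); d=T[:3,:3].T@(np.array([x,y,z])-T[:3,3])*100
    a=np.arctan2(T[1,1],T[0,1]); t=-(yaw-a); t=(t+np.pi/2)%np.pi-np.pi/2
    print("t",round(float(bot.get_obs()["clock"]),2),"tcp",T[:3,3].round(4),"yaw",round(a,3),"-> shift",d.round(2),"twist",round(t,3), "j6",bot.get_obs()["joint_pos"][5].round(2))
E
python3 -c "
from h import *
go(.45,.035,.27,-.025)"
```

```text
t 1.0 tcp [0.1978 0.4592 0.2005] yaw 1.164 -> shift [-39.94 -28.98  -6.95] twist 1.189 j6 1.57
```

Call:
send_rows --motion "-1 -39.94 -28.98 -6.95 1.189;-1 -39.94 -28.98 -6.95 1.189;-1 -39.94 -28.98 -6.95 1.189;-1 -39.94 -28.98 -6.95 1.189;-1 -39.94 -28.98 -6.95 1.189"

```text
clock: 1.5
eef_pos: [0.3249, 0.2448, 0.2358]
tool_rot: [0.549, 0.836, 0.0, 0.0]
ft_force: [1.0, 0.7, -0.3]
grip_width: 0.0857
grasp_force: 0.0
```

```bash
python3 -c "
from h import *
go(.45,.035,.27,-.025)"
```

```text
t 1.5 tcp [0.3249 0.2448 0.2358] yaw 0.409 -> shift [-24.22   3.14  -3.41] twist 0.434 j6 1.81
```

Call:
send_rows --motion "-1 -24.2 3.1 -3.4 0.43;-1 -24.2 3.1 -3.4 0.43;-1 -24.2 3.1 -3.4 0.43;-1 -24.2 3.1 -3.4 0.43;-1 -24.2 3.1 -3.4 0.43"

```text
clock: 2.0
eef_pos: [0.4509, 0.0351, 0.27]
tool_rot: [0.713, 0.701, 0.0, 0.0]
ft_force: [0.9, 1.1, 0.5]
grip_width: 0.0852
grasp_force: 0.0
```

Call:
send_rows --motion "-1 0 0 0 0;-1 0 0 0 0"

```text
clock: 2.2
eef_pos: [0.4502, 0.0364, 0.2692]
tool_rot: [0.714, 0.7, -0.0, -0.0]
ft_force: [-0.7, 1.2, -0.7]
grip_width: 0.0853
grasp_force: 0.0
```

```bash
python3 - <<'E'
from h import *
go(.47,.035,.12,-.025)
m,T=wfc("wrist"); print(m["fov_y"],T.round(3).tolist())
snap("wrist","w1.png")
print([(np.round(b["rect"]).tolist(),b["conf"]) for b in boxes_of("wrist","handle")])
for p in [(.473,.039,.1),(.503,.14,.0855),(.435,.135,.0855)]: print(topix("wrist",p))
E
```

```text
t 2.2 tcp [0.4502 0.0364 0.2692] yaw -0.019 -> shift [-0.11  1.99 14.92] twist 0.006 j6 1.67
69.70691621716826 [[1.0, -0.018, -0.006, 0.451], [-0.019, -0.958, -0.286, 0.11], [-0.0, 0.286, -0.958, 0.443], [0.0, 0.0, 0.0, 1.0]]
[([297.0, 102.0, 147.0, 201.0], 0.89)]
(np.float64(298.0365708999781), np.float64(181.81748853800372))
(np.float64(324.65057055538387), np.float64(89.30389349418648))
(np.float64(263.4786096748082), np.float64(95.09293675287688))
```

View pics/w1.png

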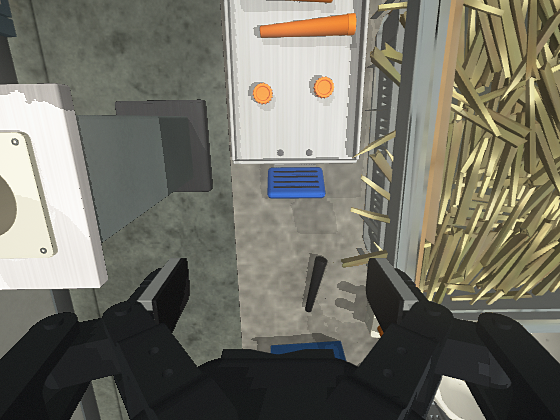

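Wrist view: blade at cols 268–325, rows 167–198 (the fixed face seen from above), caps at (262,93) and (324,87), and the black look-alike tube at (316,283), well apart. This matches the top-camera estimates to within about 2 mm.

```bash
python3 - <<'E'
from h import *
for z in(.075,.08,.085): print("low",z,toworld("wrist",296.5,167,z).round(4))
for z in(.11,.115,.12,.125): print("up",z,toworld("wrist",296.5,198,z).round(4), toworld("wrist",268,198,z).round(4),toworld("wrist",325,197,z).round(4))
print("edge L/R",toworld("wrist",232,160,.085).round(4),toworld("wrist",357,159,.085).round(4))
for c in((262,93),(324,87)): print(toworld("wrist",*c,.088).round(4))
# scene-camera check of height: blade centroid
im=cv2.imread("pics/scene1.png"); h=cv2.cvtColor(im,cv2.COLOR_BGR2HSV); m=cv2.inRange(h,(100,120,40),(130,255,255)); 
m2=np.zeros_like(m); m2[190:225,235:270]=m[190:225,235:270]; p=np.argwhere(m2>0)[:,::-1]; print(len(p),p.mean(0),p.min(0),p.max(0))
for z in(.09,.1,.11,.12): print(z,np.round(topix("scene",(.472,.037,z)),1))
go(.47,.035,.10,-.025)
E
```

```text
low 0.075 [0.4727 0.0522 0.075 ]
low 0.08 [0.4724 0.053  0.08  ]
low 0.085 [0.4721 0.0539 0.085 ]
up 0.11 [0.4707 0.0223 0.11  ] [0.4381 0.0228 0.11  ] [0.5032 0.023  0.11  ]
up 0.115 [0.4704 0.0236 0.115 ] [0.4383 0.0241 0.115 ] [0.5024 0.0243 0.115 ]
up 0.12 [0.4701 0.025  0.12  ] [0.4385 0.0255 0.12  ] [0.5016 0.0257 0.12  ]
up 0.125 [0.4698 0.0263 0.125 ] [0.4386 0.0268 0.125 ] [0.5008 0.027  0.125 ]
edge L/R [0.3956 0.0633 0.085 ] [0.5436 0.0623 0.085 ]
[0.4335 0.137  0.088 ]
[0.5018 0.1422 0.088 ]
55 [250.65454545 204.90909091] [242 201] [260 210]
0.09 [251.7 207.8]
0.1 [251.6 205.9]
0.11 [251.5 203.9]
0.12 [251.5 202. ]
t 2.3 tcp [0.4494 0.038  0.2691] yaw -0.015 -> shift [-0.27  2.08 16.91] twist 0.01 j6 1.67
```

Call:
send_rows --motion "-1 -0.3 2.1 5 0.01;-1 -0.3 2.1 10 0.01;-1 -0.3 2.1 13 0.01;-1 -0.3 2.1 13 0.01;-1 -0.3 2.1 13 0.01"

```text
clock: 2.8
eef_pos: [0.4705, 0.0352, 0.1399]
tool_rot: [0.715, 0.699, -0.0, -0.0]
ft_force: [0.2, -0.1, 0.7]
grip_width: 0.0854
grasp_force: 0.0
```

```bash
python3 -c "
from h import *
go(.4705,.034,.077,-.025)"
```

```text
t 2.8 tcp [0.4705 0.0352 0.1399] yaw -0.024 -> shift [-0.12  0.01  6.29] twist 0.001 j6 1.67
```

Call:
send_rows --motion "-1 0.1 0 3 0;-1 0.1 0 6.3 0;-1 0.1 0 6.3 0"

```text
clock: 3.1
eef_pos: [0.4696, 0.0355, 0.0757]
tool_rot: [0.716, 0.698, -0.001, -0.001]
ft_force: [-0.2, 0.5, 0.2]
grip_width: 0.086
grasp_force: 0.0
```

Call:
send_rows --motion "0.3 0 0 0 0;0.5 0 0 0 0;0.5 0 0 0 0;1 0 0 0 0;1 0 0 0 0"

```text
clock: 3.6
eef_pos: [0.4708, 0.0356, 0.0798]
tool_rot: [0.716, 0.698, 0.001, -0.0]
ft_force: [-6.5, 1.3, 9.2]
grip_width: 0.0614
grasp_force: 62.6
```

```bash
python3 -c "
from h import *
go(.4705,.034,.077,-.025); o=bot.get_obs(); print(o['ft_force'],o['grip_width'],o['grasp_force'])"
```

```text
t 3.6 tcp [0.4708 0.0356 0.0798] yaw -0.026 -> shift [-0.16 -0.03  0.28] twist -0.001 j6 1.67
[-6.52116451  1.27537598  9.16717279] 0.061433207939455815 62.58629858493805
```

Call:
send_rows --motion "1 0.05 0 -0.6 0;1 0.15 0 -1.2 0;1 0.3 0 -1.8 0;1 0.43 0 -2.45 0;1 0.6 0 -3.0 0"

```text
clock: 4.1
eef_pos: [0.4707, 0.0426, 0.1068]
tool_rot: [0.716, 0.698, 0.001, -0.002]
ft_force: [-3.2, 5.8, -8.3]
grip_width: 0.0613
grasp_force: 66.7
```

Call:
send_rows --motion "1 0.2 0 -0.7 0;1 0.45 0 -1.5 0;1 0.7 0 -2.3 0;1 1.0 0 -3.1 0;1 1.3 0 -3.9 0"

```text
clock: 4.6
eef_pos: [0.4708, 0.0585, 0.1449]
tool_rot: [0.715, 0.699, 0.002, -0.004]
ft_force: [0.0, 17.0, -16.6]
grip_width: 0.0604
grasp_force: 68.4
```

Call:
send_rows --motion "1 0 0 0 0;1 0 0 0 0;1 0 0 0 0;1 0 0 0 0;1 0 0 0 0"

```text
clock: 5.1
eef_pos: [0.4709, 0.0589, 0.1455]
tool_rot: [0.715, 0.699, 0.003, -0.004]
ft_force: [-2.8, 16.3, -7.5]
grip_width: 0.0609
grasp_force: 69.2
```

```bash
python3 - <<'E'
from h import *
a=snap("top"); b=snap("scene"); f=lambda i:cv2.resize(np.ascontiguousarray(i[:,:,::-1]),None,fx=3,fy=3,interpolation=cv2.INTER_CUBIC)
a=f(a[190:290,130:320]); b=f(b[110:240,160:290]); c=np.zeros((300+390,570,3),np.uint8); c[:300]=a; c[300:,:390]=b
cv2.imwrite("pics/t2.png",c[:600]) ; go(.4705,.034,.077,-.025)
E
```

```text
t 5.2 tcp [0.4708 0.0589 0.1455] yaw -0.023 -> shift [-2.56  0.04  6.83] twist 0.002 j6 1.71
```

View pics/t2.png

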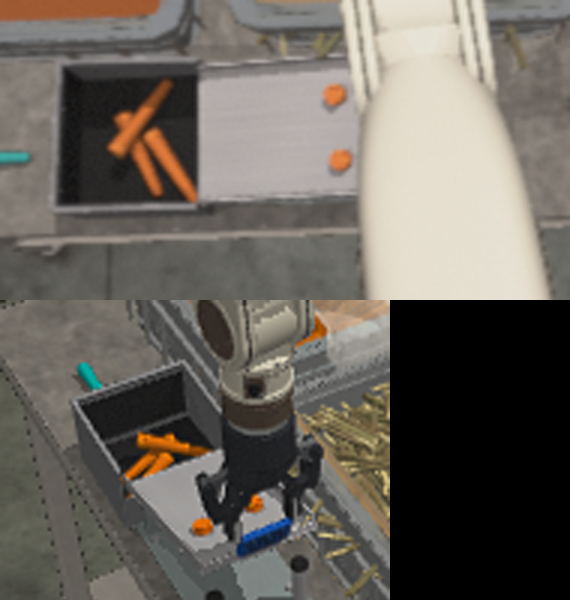

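All three tubes lie in the tray (around (150,140) in the crop) and both caps are still on the board at (333,95) and (340,160). Next I lower the board.

Call:
send_rows --motion "1 -0.3 0 0.8 0;1 -0.6 0 1.6 0;1 -0.85 0 2.4 0;1 -1.1 0 3.2 0;1 -1.3 0 3.9 0"

```text
clock: 5.7
eef_pos: [0.4708, 0.0428, 0.1071]
tool_rot: [0.716, 0.698, 0.001, -0.001]
ft_force: [-4.8, 6.1, -1.5]
grip_width: 0.0607
grasp_force: 70.6
```

Call:
send_rows --motion "1 -0.2 0 0.7 0;1 -0.35 0 1.4 0;1 -0.5 0 2.1 0;1 -0.6 0 2.8 0;1 -0.65 0 3.2 0"

```text
clock: 6.2
eef_pos: [0.471, 0.0357, 0.0794]
tool_rot: [0.716, 0.698, 0.001, -0.0]
ft_force: [-20.7, 4.3, 53.3]
grip_width: 0.061
grasp_force: 77.3
```

```bash
python3 -c "
from h import *
go(.4708,.0356,.0798,-.025); o=bot.get_obs(); print(o['ft_force'],o['grip_width'],o['grasp_force'])"
```

```text
t 6.2 tcp [0.471  0.0357 0.0794] yaw -0.025 -> shift [-0.01 -0.02 -0.04] twist 0.0 j6 1.67
[-20.66692562   4.28462234  53.28347209] 0.06102704206724155 77.25864416541299
```

Call:
send_rows --motion "1 0 0 -0.3 0;-1 0 0 -0.3 0;-1 0 0 -0.3 0;-1 0 0 -0.3 0;-1 0 0 -0.3 0"

```text
clock: 6.7
eef_pos: [0.4719, 0.0343, 0.0778]
tool_rot: [0.716, 0.698, 0.0, 0.001]
ft_force: [0.2, -0.2, 0.7]
grip_width: 0.0856
grasp_force: 0.0
```

Call:
send_rows --motion "-1 0 0 -4 0;-1 0 0 -8 0;-1 0 0 -12 0;-1 4 0 -16 0;-1 4 0 -16 0"

```text
clock: 7.2
eef_pos: [0.4752, 0.0767, 0.2424]
tool_rot: [0.716, 0.698, 0.004, 0.003]
ft_force: [0.3, -0.9, 0.2]
grip_width: 0.0851
grasp_force: 0.0
```

```bash
python3 - <<'E'
from h import *
go(.47,.08,.25,-.025)
im=snap("wrist","w2.png"); h=cv2.cvtColor(im,cv2.COLOR_RGB2HSV); m=cv2.inRange(h,(5,140,120),(20,255,255)); n,l,s,c=cv2.connectedComponentsWithStats(m)
for i in range(1,n):
    if s[i,4]>60: print(s[i].tolist(),c[i].round(1),toworld("wrist",*c[i],.088).round(4))
E
```

```text
t 7.2 tcp [0.4752 0.0767 0.2424] yaw -0.024 -> shift [ 0.32 -0.52 -0.77] twist 0.001 j6 1.75
[291, 116, 21, 21, 328] [300.8 126.1] [0.5013 0.1401 0.088 ]
[227, 122, 21, 22, 331] [236.8 132.8] [0.4339 0.135  0.088 ]
```

View pics/w2.png

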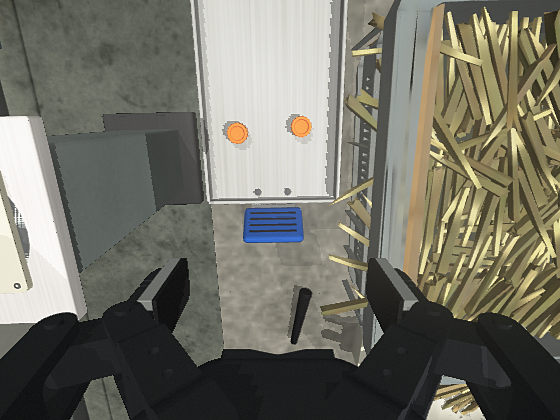

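Board is level; caps at (301,126) and (237,133), i.e. world (0.501,0.140) and (0.434,0.135), consistent with the earlier fix. Handle is released. For the caps I turn the jaw to close along y, with the camera towards the robot.

```bash
python3 -c "
from h import *
go(.5015,.141,.18,-1.571)"
```

```text
t 7.25 tcp [0.4744 0.0762 0.2406] yaw -0.024 -> shift [6.53 2.52 6.09] twist 1.547 j6 1.75
```

Call:
send_rows --motion "-1 2 1 1.5 -0.15;-1 4 2 3 -0.3;-1 5 2.5 4 -0.45;-1 6.5 2.5 5 -0.6;-1 6.5 2.5 5 -0.75"

```text
clock: 7.75
eef_pos: [0.497, 0.139, 0.1835]
tool_rot: [0.407, 0.913, -0.002, -0.002]
ft_force: [-0.0, -0.2, -0.6]
grip_width: 0.0854
grasp_force: 0.0
```

Call:
send_rows --motion "-1 0 0 0 -0.15;-1 0 0 0 -0.3;-1 0 0 0 -0.45;-1 0 0 0 -0.6;-1 0 0 0 -0.75"

```text
clock: 8.25
eef_pos: [0.4978, 0.1378, 0.1854]
tool_rot: [0.045, 0.999, -0.001, -0.002]
ft_force: [-0.0, 0.0, 0.3]
grip_width: 0.0854
grasp_force: 0.0
```

```bash
python3 -c "
from h import *
go(.5015,.141,.082,-1.571)"
```

```text
t 8.25 tcp [0.4978 0.1378 0.1854] yaw 1.48 -> shift [-0.37  0.37 10.33] twist -0.091 j6 0.36
```

Call:
send_rows --motion "-1 -0.4 0.35 4 -0.09;-1 -0.4 0.35 8 -0.09;-1 -0.4 0.35 10 -0.09;-1 -0.4 0.35 10 -0.09;-1 -0.4 0.35 10 -0.09"

```text
clock: 8.75
eef_pos: [0.5024, 0.1412, 0.0866]
tool_rot: [0.004, 1.0, -0.0, -0.001]
ft_force: [0.8, 0.7, 0.4]
grip_width: 0.0853
grasp_force: 0.0
```

```bash
python3 -c "
from h import *
go(.5015,.141,.083,-1.571); print(bot.get_obs()['ft_force'])"
```

```text
t 8.75 tcp [0.5024 0.1412 0.0866] yaw 1.564 -> shift [ 0.09 -0.02  0.36] twist -0.007 j6 0.28
[0.83004487 0.71390009 0.44070874]
```

Call:
send_rows --motion "0 0 0 0.3 0;0.5 0 0 0.3 0;1 0 0 0.3 0;1 0 0 0.3 0;1 0 0 0.3 0"

```text
clock: 9.25
eef_pos: [0.5033, 0.142, 0.0849]
tool_rot: [0.003, 1.0, 0.0, 0.0]
ft_force: [-0.2, 0.4, 0.2]
grip_width: 0.0121
grasp_force: 0.0
```

Call:
send_rows --motion "1 0 0 0 0;1 0 0 0 0;1 0 0 -2 0;1 0 0 -6 0;1 0 0 -9 0"

```text
clock: 9.75
eef_pos: [0.5031, 0.1419, 0.1759]
tool_rot: [0.003, 1.0, 0.0, 0.0]
ft_force: [0.2, 0.2, 0.3]
grip_width: 0.0001
grasp_force: 0.0
```

```bash
python3 -c "
from h import *
go(.495,-.322,.17,-1.571); print(bot.get_obs()['grip_width'])"
```

```text
t 9.75 tcp [0.5031 0.1419 0.1759] yaw 1.564 -> shift [  0.5  -46.4    0.59] twist -0.007 j6 0.28
5.289947112876517e-05
```

```bash
python3 - <<'E'
from h import *
im=snap("wrist","w3.png"); h=cv2.cvtColor(im,cv2.COLOR_RGB2HSV); m=cv2.inRange(h,(5,140,120),(20,255,255)); n,l,s,c=cv2.connectedComponentsWithStats(m)
for i in range(1,n):
    if s[i,4]>60: print(s[i].tolist(),c[i].round(1),toworld("wrist",*c[i],.088).round(4))
E
```

```text
[478, 100, 27, 61, 828] [490.6 129.9] [0.4462 0.3277 0.088 ]
[455, 104, 37, 69, 1114] [470.9 143.7] [0.4578 0.3128 0.088 ]
[255, 110, 26, 27, 522] [267.8 122.7] [0.439  0.1364 0.088 ]
[451, 139, 87, 79, 1523] [499.1 174.7] [0.4854 0.3432 0.088 ]
[263, 189, 24, 24, 431] [274.6 200.9] [0.5084 0.1415 0.088 ]
[534, 339, 26, 64, 1045] [548.1 366.2] [0.7009 0.4425 0.088 ]
[521, 351, 11, 28, 167] [526.6 366.1] [0.7006 0.4186 0.088 ]
```

View pics/w3.png

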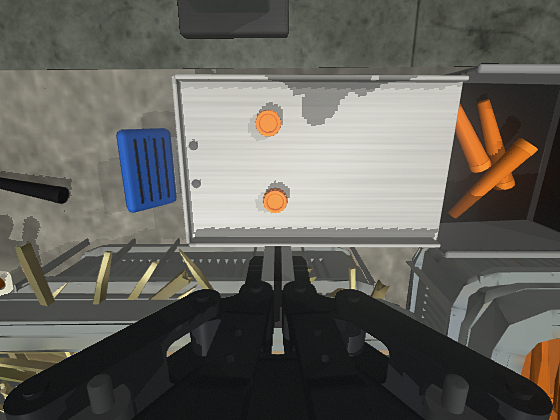

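The jaw shut above cap A without holding it: caps are still flat on the board at (275,201) and (268,123), tubes in the tray at right. I'll go about 4 mm deeper.

```bash
python3 -c "
from h import *
for i in range(2): go(.504,.141,.0805,-1.571)"
```

```text
t 9.8 tcp [0.5061 0.1428 0.1814] yaw 1.564 -> shift [ 0.31 -0.2  10.08] twist -0.007 j6 0.28
t 9.8 tcp [0.5061 0.1428 0.1814] yaw 1.564 -> shift [ 0.31 -0.2  10.08] twist -0.007 j6 0.28
```

Call:
send_rows --motion "-1 0 0 0 0;-1 0 -0.1 0 0;-1 -0.1 -0.1 4 0;-1 -0.1 -0.1 8.5 0;-1 -0.1 -0.1 9.3 0"

```text
clock: 10.3
eef_pos: [0.4981, 0.1391, 0.0749]
tool_rot: [0.003, 1.0, -0.002, -0.007]
ft_force: [-0.6, -0.7, 0.1]
grip_width: 0.0723
grasp_force: 0.0
```

Call:
send_rows --motion "0.3 0 0 0 0;0.3 0 0 0 0;0.3 0 0 0 0;0.4 0 0 0 0;0.4 0 0 0 0"

```text
clock: 10.8
eef_pos: [0.505, 0.1411, 0.0827]
tool_rot: [0.003, 1.0, 0.0, 0.001]
ft_force: [0.5, -0.4, 0.6]
grip_width: 0.0257
grasp_force: 0.0
```

```bash
python3 -c "
from h import *
for i in range(2): go(.504,.141,.0805,-1.571)
o=bot.get_obs();print(o['ft_force'],o['grip_width'])"
```

```text
t 10.8 tcp [0.505  0.1411 0.0827] yaw 1.564 -> shift [ 0.1  -0.01  0.22] twist -0.007 j6 0.28
t 10.8 tcp [0.505  0.1411 0.0827] yaw 1.564 -> shift [ 0.1  -0.01  0.22] twist -0.007 j6 0.28
[ 0.50980092 -0.36559448  0.56759819] 0.02572849839596707
```

Call:
send_rows --motion "0.4 0.1 0 0.2 0;0.4 0.1 0 0.3 0;0.4 0.1 0 0.3 0"

```text
clock: 11.1
eef_pos: [0.5028, 0.1408, 0.0782]
tool_rot: [0.003, 1.0, -0.0, -0.0]
ft_force: [-0.4, -0.1, -0.2]
grip_width: 0.0255
grasp_force: 0.0
```

Call:
send_rows --motion "1 0 0 0 0;1 0 0 0 0;1 0 0 0 0;1 0 0 0 0"

```text
clock: 11.5
eef_pos: [0.5031, 0.1409, 0.0784]
tool_rot: [0.003, 1.0, -0.0, 0.0]
ft_force: [0.4, -0.8, -0.2]
grip_width: -0.0001
grasp_force: 0.0
```

```bash
python3 - <<'E'
from h import *
im=snap("wrist"); b=snap("scene"); t=snap("top")
f=lambda i,k:cv2.resize(np.ascontiguousarray(i[:,:,::-1]),None,fx=k,fy=k,interpolation=cv2.INTER_CUBIC)
c=np.zeros((600,800,3),np.uint8); c[:420,:560]=im[:,:,::-1]; s=f(b[130:220,185:265],3); c[:270,560:800]=s; tt=f(t[190:290,130:320],2.5)[:180]; c[420:600,:475]=tt[:180]
cv2.imwrite("pics/w4.png",c)
h=cv2.cvtColor(im,cv2.COLOR_RGB2HSV); m=cv2.inRange(h,(5,140,120),(20,255,255)); n,l,s,cc=cv2.connectedComponentsWithStats(m)
for i in range(1,n):
    if s[i,4]>60: print(s[i].tolist(),cc[i].round(1),toworld("wrist",*cc[i],.088).round(4))
for z in (.06,.07,.08,.09): print(z,topix("wrist",(.503,.141,z)))
E
```

```text
[244, 105, 42, 44, 1324] [264.1 126.4] [0.4351 0.1355 0.088 ]
[547, 128, 13, 68, 563] [554.7 166.3] [0.4573 0.294  0.088 ]
[525, 217, 35, 40, 298] [546.7 237.2] [0.499  0.2999 0.088 ]
[257, 226, 37, 30, 547] [274.1 239.5] [0.4994 0.1402 0.088 ]
0.06 (np.float64(275.83721494660585), np.float64(228.32064801758992))
0.07 (np.float64(275.74644930903355), np.float64(233.78654824941353))
0.08 (np.float64(275.64632671305804), np.float64(239.81592385003705))
0.09 (np.float64(275.5353216232995), np.float64(246.5006424514083))
```

View pics/w4.png

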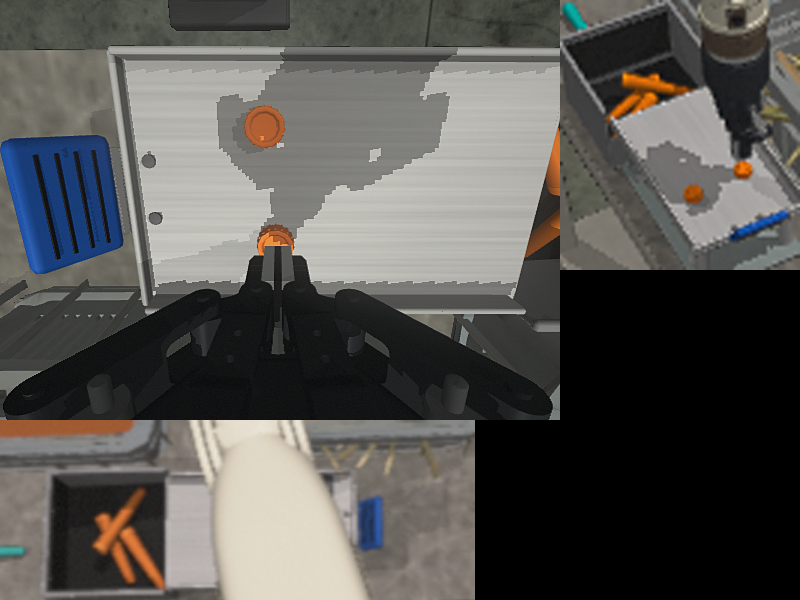

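The view shows the shut fingertips standing just above cap A at (275,245), whose top is still visible, so the tips are really about 10 mm higher than read. I open and descend by feel.

Call:
send_rows --motion "0 0 0 0 0;0 0 0 0 0;0 0 0 0.3 0;0 0 0 0.5 0;0 0 0 0.5 0"

```text
clock: 12.15
eef_pos: [0.5027, 0.1408, 0.0729]
tool_rot: [0.003, 1.0, -0.0, -0.0]
ft_force: [-0.4, 0.1, -0.8]
grip_width: 0.0425
grasp_force: 0.0
```

Call:
send_rows --motion "0 0 0 0.15 0;0 0 0 0.3 0;0 0 0 0.3 0"

```text
clock: 12.45
eef_pos: [0.5029, 0.1408, 0.0701]
tool_rot: [0.003, 1.0, -0.0, -0.0]
ft_force: [-0.3, 0.8, 0.6]
grip_width: 0.0426
grasp_force: 0.0
```

Call:
send_rows --motion "0.4 0 0 0 0;0.4 0 0 0 0;1 0 0 0 0;1 0 0 0 0;1 0 0 0 0"

```text
clock: 12.95
eef_pos: [0.5031, 0.1409, 0.0704]
tool_rot: [0.003, 1.0, 0.0, 0.0]
ft_force: [-0.0, 0.2, 0.1]
grip_width: -0.0001
grasp_force: 0.0
```

```bash
python3 - <<'E'
from h import *
im=snap("wrist"); b=snap("scene")
f=lambda i,k:cv2.resize(np.ascontiguousarray(i[:,:,::-1]),None,fx=k,fy=k,interpolation=cv2.INTER_CUBIC)
c=np.zeros((600,800,3),np.uint8); c[:600,:400]=f(im[100:300,208:342],3)[:600,:400]; s=f(b[140:210,195:261],6)[:420,:396]; c[:s.shape[0],404:404+s.shape[1]]=s
cv2.imwrite("pics/w5.png",c)
for p in [(.503,.141,.0704),(.503,.141,.08),(.503,.141,.09)]: print(np.round(topix("wrist",p)),np.round(topix("scene",p),1))
E
```

```text
[276. 239.] [245.8 188.8]
[276. 245.] [245.7 186.9]
[275. 252.] [245.6 185. ]
```

View pics/w5.png

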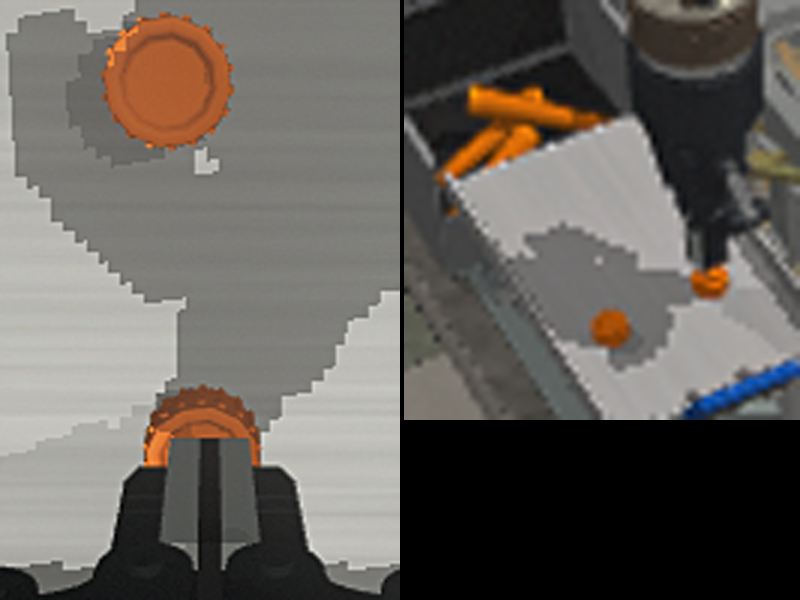

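The fingertips still end just above cap A (crop (210,440), cap rim around them). I keep opening and descending by feel until touch.

Call:
send_rows --motion "0.2 0 0 0 0;0.2 0 0 0 0;0.2 0 0 0.3 0;0.2 0 0 0.6 0;0.2 0 0 0.6 0"

```text
clock: 13.55
eef_pos: [0.5025, 0.1407, 0.0637]
tool_rot: [0.003, 1.0, -0.0, -0.001]
ft_force: [0.8, 0.1, -0.5]
grip_width: 0.0344
grasp_force: 0.0
```

Call:
send_rows --motion "0.2 0 0 0.3 0;0.2 0 0 0.3 0;0.2 0 0 0.3 0"

```text
clock: 13.85
eef_pos: [0.503, 0.1408, 0.0612]
tool_rot: [0.003, 1.0, -0.0, -0.0]
ft_force: [-0.3, -0.7, 0.2]
grip_width: 0.0343
grasp_force: 0.0
```

Call:
send_rows --motion "0.2 0 0 0.3 0;0.2 0 0 0.3 0;0.2 0 0 0.3 0"

```text
clock: 14.15
eef_pos: [0.5029, 0.1408, 0.0582]
tool_rot: [0.003, 1.0, -0.0, -0.0]
ft_force: [0.4, 0.2, 1.0]
grip_width: 0.034
grasp_force: 0.0
```

Call:
send_rows --motion "0.2 0 0 0.2 0;0.2 0 0 0.2 0;0.2 0 0 0.2 0"

```text
clock: 14.45
eef_pos: [0.503, 0.1409, 0.0563]
tool_rot: [0.003, 1.0, -0.0, -0.0]
ft_force: [0.1, -0.6, 0.2]
grip_width: 0.0342
grasp_force: 0.0
```

Call:
send_rows --motion "0.5 0 0 0 0;1 0 0 0 0;1 0 0 0 0;1 0 0 0 0"

```text
clock: 14.85
eef_pos: [0.5031, 0.1409, 0.0565]
tool_rot: [0.003, 1.0, 0.0, 0.0]
ft_force: [0.3, 0.1, 0.6]
grip_width: 0.0169
grasp_force: 58.6
```

Call:
send_rows --motion "1 0 0 -0.5 0;1 0 0 -2 0;1 0 0 -5 0;1 0 0 -9 0;1 0 0 -9 0"

```text
clock: 15.35
eef_pos: [0.507, 0.142, 0.1524]
tool_rot: [0.003, 1.0, 0.002, 0.005]
ft_force: [0.9, 0.0, -0.2]
grip_width: 0.0177
grasp_force: 58.7
```

```bash
python3 - <<'E'
from h import *
im=snap("wrist","w6.png"); h=cv2.cvtColor(im,cv2.COLOR_RGB2HSV); m=cv2.inRange(h,(5,140,90),(20,255,255)); n,l,s,c=cv2.connectedComponentsWithStats(m)
for i in range(1,n):
    if s[i,4]>60: print(s[i].tolist(),c[i].round(1),toworld("wrist",*c[i],.088).round(4))
go(.495,-.322,.15,-1.571)
E
```

```text
[472, 92, 52, 80, 2399] [497.  135.1] [0.4477 0.3104 0.088 ]
[252, 102, 30, 31, 642] [266.2 117.1] [0.4334 0.1349 0.088 ]
[461, 135, 99, 86, 2102] [514.6 174.5] [0.4782 0.3306 0.088 ]
[260, 238, 35, 45, 1324] [277.5 260.1] [0.5517 0.1426 0.088 ]
[551, 375, 9, 22, 118] [556.3 386.2] [0.6928 0.4201 0.088 ]
t 15.4 tcp [0.5056 0.1416 0.1498] yaw 1.564 -> shift [  0.74 -46.37  -0.12] twist -0.007 j6 0.28
```

Cap A is held (orange blob at the fingertips, width 17.7 mm, 59 N). On to the bin.

Call:
send_rows --motion "1 0.7 -5 -1 0;1 0.7 -10 -1 0;1 0.7 -15 -1 0;1 0.7 -20 -1 0;1 0.7 -25 -1 0"

```text
clock: 15.9
eef_pos: [0.4933, -0.1093, 0.1555]
tool_rot: [0.003, 1.0, 0.0, -0.001]
ft_force: [0.4, 0.5, 0.0]
grip_width: 0.0169
grasp_force: 58.7
```

Call:
send_rows --motion "1 0 -5 0 0;1 0 -10 0 0;1 0 -15 0 0;1 0 -20 0 0;1 0 -21.4 0 0"

```text
clock: 16.4
eef_pos: [0.4916, -0.3262, 0.1548]
tool_rot: [0.006, 1.0, -0.0, -0.001]
ft_force: [-0.0, 0.3, -1.0]
grip_width: 0.0173
grasp_force: 58.8
```

Call:
send_rows --motion "1 0 0 0 0;1 0 0 0 0;1 0 0 0 0"

```text
clock: 16.7
eef_pos: [0.4928, -0.3198, 0.156]
tool_rot: [0.002, 1.0, 0.001, -0.0]
ft_force: [-0.7, -0.2, 0.2]
grip_width: 0.0175
grasp_force: 58.8
```

```bash
python3 - <<'E'
from h import *
go(.495,-.322,.012,-1.571); print(bot.get_obs()["grip_width"])
im=snap("wrist","w7.png"); go(.495,-.322,.012,-1.571)
print(np.round([topix("wrist",p) for p in [(.558,-.264,.057),(.562,-.38,.057),(.437,-.383,.057),(.428,-.272,.04)]]))
E
```

```text
t 16.7 tcp [ 0.4928 -0.3198  0.156 ] yaw 1.566 -> shift [-0.23 -0.23 14.4 ] twist -0.005 j6 -0.57
0.017479013478755075
t 16.75 tcp [ 0.493  -0.3198  0.1563] yaw 1.566 -> shift [-0.21 -0.23 14.43] twist -0.004 j6 -0.57
[[332. 261.]
 [217. 265.]
 [204. 137.]
 [327. 125.]]
```

View pics/w7.png

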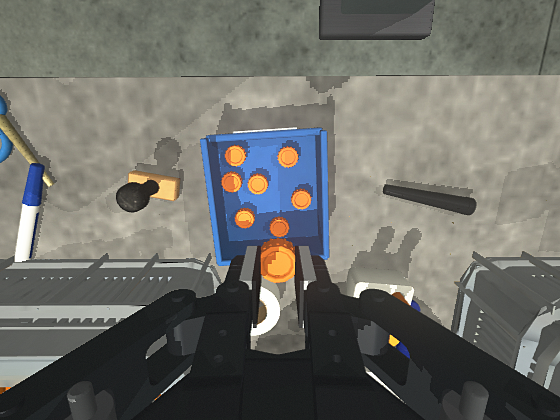

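Bin at cols 203–328, rows 130–262, as projected; cap A at the fingertips (278,263). Lower and release with a partial opening.

Call:
send_rows --motion "1 -0.2 -0.2 5 0;1 -0.2 -0.2 9 0;1 -0.2 -0.2 12 0;1 -0.2 -0.2 13.5 0;1 -0.2 -0.2 13.8 0"

```text
clock: 17.25
eef_pos: [0.4935, -0.3209, 0.016]
tool_rot: [0.002, 1.0, 0.001, -0.002]
ft_force: [-0.1, 0.3, -0.1]
grip_width: 0.0174
grasp_force: 58.8
```

Call:
send_rows --motion "1 0 0 0 0;0.3 0 0 0 0;0.1 0 0 0 0;0.1 0 0 0 0;0.1 0 0 0 0"

```text
clock: 17.75
eef_pos: [0.4953, -0.324, 0.0192]
tool_rot: [0.003, 1.0, -0.0, 0.001]
ft_force: [-0.3, 0.4, 0.0]
grip_width: 0.0382
grasp_force: 0.0
```

Call:
send_rows --motion "0.1 0 0 -3 0;0.1 0 0 -8 0;0.1 0 0 -13 0;0.1 0 5 -15 0;0.1 0 10 -15 0"

```text
clock: 18.25
eef_pos: [0.4982, -0.2289, 0.1729]
tool_rot: [0.005, 1.0, -0.002, 0.004]
ft_force: [1.1, 1.0, 0.6]
grip_width: 0.0384
grasp_force: 0.0
```

```bash
python3 - <<'E'
from h import *
go(.439,.1358,.156,-1.571)
im=snap("wrist"); h=cv2.cvtColor(im,cv2.COLOR_RGB2HSV); m=cv2.inRange(h,(5,140,90),(20,255,255)); n,l,s,c=cv2.connectedComponentsWithStats(m)
for i in range(1,n):
    if s[i,4]>60: print(s[i].tolist(),c[i].round(1),toworld("wrist",*c[i],.02).round(4))
E
```

```text
t 18.25 tcp [ 0.4982 -0.2289  0.1729] yaw 1.56 -> shift [ 6.32 36.41  1.5 ] twist -0.011 j6 -0.42
[145, 138, 22, 21, 332] [155.2 147.7] [ 0.4553 -0.3476  0.02  ]
[195, 139, 21, 21, 310] [205.  148.8] [ 0.4566 -0.2949  0.02  ]
[143, 164, 22, 20, 323] [153.5 173.2] [ 0.4827 -0.3527  0.02  ]
[169, 166, 37, 28, 592] [187.1 179. ] [ 0.4891 -0.3168  0.02  ]
[212, 180, 17, 20, 257] [220.3 189.6] [ 0.5011 -0.2812  0.02  ]
[159, 199, 21, 19, 259] [169.1 208.3] [ 0.5226 -0.34    0.02  ]
[193, 207, 20, 20, 284] [202.7 216.5] [ 0.5325 -0.303   0.02  ]
[277, 277, 23, 69, 776] [287.  309.2] [ 0.6554 -0.2064  0.02  ]
[309, 279, 13, 43, 256] [314.2 300.3] [ 0.6428 -0.1727  0.02  ]
[0, 359, 38, 33, 696] [ 12.8 370.6] [ 0.7497 -0.5736  0.02  ]
```

Cap A is in the bin (merged double blob at (187,179)). Now cap B.

Call:
send_rows --motion "0 2 5 0.5 0;0 4 10 1 0;0 6 15 1.5 0;0 6.3 20 1.5 0;0 6.3 25 1.5 0"

```text
clock: 18.8
eef_pos: [0.433, 0.0127, 0.1534]
tool_rot: [0.004, 1.0, -0.0, -0.0]
ft_force: [1.5, 0.2, 0.3]
grip_width: 0.0428
grasp_force: 0.0
```

Call:
send_rows --motion "0 0 5 0 0;0 0 10 0 0;0 0 11.5 0 0;0 0 11.5 0 0;0 0 11.5 0 0"

```text
clock: 19.3
eef_pos: [0.435, 0.1263, 0.1533]
tool_rot: [0.003, 1.0, -0.0, -0.0]
ft_force: [-0.6, -0.9, -0.1]
grip_width: 0.0426
grasp_force: 0.0
```

```bash
python3 - <<'E'
from h import *
im=snap("wrist"); h=cv2.cvtColor(im,cv2.COLOR_RGB2HSV); m=cv2.inRange(h,(5,140,90),(20,255,255)); n,l,s,c=cv2.connectedComponentsWithStats(m)
for i in range(1,n):
    if s[i,4]>60: print(s[i].tolist(),c[i].round(1),toworld("wrist",*c[i],.088).round(4))
go(.436,.1355,.0565,-1.571)
E
```

```text
[476, 170, 48, 71, 1890] [499.3 209.2] [0.437  0.3107 0.088 ]
[275, 195, 26, 27, 506] [287.3 208.7] [0.4354 0.135  0.088 ]
[464, 211, 93, 73, 1783] [513.4 245.2] [0.4695 0.3294 0.088 ]
t 19.35 tcp [0.4351 0.1257 0.1532] yaw 1.563 -> shift [-0.09  0.99  9.67] twist -0.007 j6 0.29
```

Call:
send_rows --motion "0 -0.05 1 0 0;0 -0.05 1 3 0;0 -0.05 1 6 0;0 -0.05 1 8.5 0;0 -0.05 1 8.5 0"

```text
clock: 19.85
eef_pos: [0.4329, 0.1349, 0.0653]
tool_rot: [0.004, 1.0, -0.001, -0.004]
ft_force: [-0.9, -0.7, -0.3]
grip_width: 0.0427
grasp_force: 0.0
```

Call:
send_rows --motion "0.2 0 0 0 0;0.2 0 0 0 0"

```text
clock: 20.05
eef_pos: [0.4372, 0.1366, 0.0698]
tool_rot: [0.004, 1.0, 0.0, 0.001]
ft_force: [-0.4, 0.2, 0.8]
grip_width: 0.0342
grasp_force: 0.0
```

```bash
python3 -c "
from h import *
go(.436,.1355,.0560,-1.571); print(bot.get_obs()['ft_force'])"
```

```text
t 20.05 tcp [0.4372 0.1366 0.0698] yaw 1.563 -> shift [ 0.12 -0.11  1.38] twist -0.007 j6 0.31
[-0.42605428  0.18905394  0.76560907]
```

Call:
send_rows --motion "0.2 0.1 -0.1 0.5 0;0.2 0.1 -0.1 1 0;0.2 0.1 -0.1 1.35 0;0.2 0.1 -0.1 1.35 0;0.2 0.1 -0.1 1.35 0"

```text
clock: 20.55
eef_pos: [0.4347, 0.1355, 0.0547]
tool_rot: [0.003, 1.0, -0.0, -0.0]
ft_force: [-0.3, -0.0, -1.1]
grip_width: 0.0344
grasp_force: 0.0
```

Call:
send_rows --motion "0.5 0 0 0 0;1 0 0 0 0;1 0 0 0 0;1 0 0 0 0"

```text
clock: 20.95
eef_pos: [0.4349, 0.1355, 0.0552]
tool_rot: [0.003, 1.0, 0.0, 0.0]
ft_force: [-1.5, 0.3, 4.0]
grip_width: 0.0182
grasp_force: 58.7
```

Call:
send_rows --motion "1 0 0 -0.5 0;1 0 0 -2 0;1 0 0 -5 0;1 0 0 -9.5 0;1 -2 -3 -10 0"

```text
clock: 21.45
eef_pos: [0.4568, 0.1081, 0.1601]
tool_rot: [0.001, 1.0, 0.002, 0.004]
ft_force: [1.4, 0.3, 0.3]
grip_width: 0.0177
grasp_force: 58.7
```

```bash
python3 -c "
from h import *
go(.508,-.322,.156,-1.571); print(bot.get_obs()['grip_width'])"
```

```text
t 21.45 tcp [0.4568 0.1081 0.1601] yaw 1.57 -> shift [ -5.17 -43.     0.31] twist -0.001 j6 0.23
0.017656091967711434
```

Call:
send_rows --motion "1 -0.5 -5 0 0;1 -1 -10 0 0;1 -2 -15 0 0;1 -3 -20 0 0;1 -4 -25 0 0"

```text
clock: 21.95
eef_pos: [0.4923, -0.1436, 0.155]
tool_rot: [0.003, 1.0, 0.0, 0.0]
ft_force: [1.8, 1.1, -0.4]
grip_width: 0.018
grasp_force: 58.7
```

Call:
send_rows --motion "1 -0.5 -5 0 0;1 -1 -10 0 0;1 -1.2 -15 0 0;1 -1.2 -18 0 0;1 -1.2 -18 0 0"

```text
clock: 22.45
eef_pos: [0.5023, -0.3261, 0.154]
tool_rot: [0.006, 1.0, -0.001, -0.0]
ft_force: [0.8, 1.6, -0.5]
grip_width: 0.0179
grasp_force: 58.8
```

Call:
send_rows --motion "1 0 0 0 0;1 0 0 0 0;1 0 0 0 0"

```text
clock: 22.75
eef_pos: [0.5032, -0.3202, 0.155]
tool_rot: [0.002, 1.0, 0.0, -0.0]
ft_force: [-0.2, -0.0, 0.6]
grip_width: 0.0181
grasp_force: 58.8
```

```bash
python3 -c "
from h import *
go(.508,-.322,.018,-1.571); print(bot.get_obs()['grip_width'])"
```

```text
t 22.75 tcp [ 0.5032 -0.3202  0.155 ] yaw 1.566 -> shift [-0.48 -0.18 13.7 ] twist -0.005 j6 -0.56
0.018112263655884732
```

Call:
send_rows --motion "1 -0.5 -0.2 5 0;1 -0.5 -0.2 9 0;1 -0.5 -0.2 12 0;1 -0.5 -0.2 13.3 0;1 -0.5 -0.2 13.3 0"

```text
clock: 23.25
eef_pos: [0.5068, -0.3218, 0.0201]
tool_rot: [0.003, 1.0, 0.001, -0.002]
ft_force: [0.6, -0.3, 0.1]
grip_width: 0.0182
grasp_force: 58.8
```

Call:
send_rows --motion "1 0 0 0 0;0.3 0 0 0 0;0.1 0 0 0 0;0.1 0 0 0 0;0.1 0 0 0 0"

```text
clock: 23.75
eef_pos: [0.5084, -0.324, 0.0226]
tool_rot: [0.003, 1.0, -0.0, 0.001]
ft_force: [-0.9, -0.3, -0.4]
grip_width: 0.0386
grasp_force: 0.0
```

Call:
send_rows --motion "0.1 0 0 -3 0;0.1 0 0 -8 0;0.1 0 0 -13 0;0.1 2 5 -15 0;0.1 4 10 -15 0"

```text
clock: 24.25
eef_pos: [0.4753, -0.2349, 0.1755]
tool_rot: [0.005, 1.0, -0.002, 0.004]
ft_force: [1.3, 0.1, 0.0]
grip_width: 0.0383
grasp_force: 0.0
```

Call:
send_rows --motion "0.1 2 5 0 0;0.1 4 10 0 0;0.1 6 12 0 0;0.1 6 12 0 0;0.1 6 12 0 0"

```text
clock: 24.75
eef_pos: [0.4137, -0.1129, 0.172]
tool_rot: [0.003, 1.0, -0.0, 0.001]
ft_force: [0.7, -0.4, 0.1]
grip_width: 0.0384
grasp_force: 0.0
```

```bash
python3 - <<'E'
from h import *
a=snap("top"); b=snap("scene"); f=lambda i,k:cv2.resize(np.ascontiguousarray(i[:,:,::-1]),None,fx=k,fy=k,interpolation=cv2.INTER_CUBIC)
c=np.zeros((600,800,3),np.uint8); x=f(a[190:280,140:450],2.5)[:225,:775]; c[:225,:775]=x
s=f(b[265:340,275:375],5)[:375,:500]; c[225:600,:500]=s; s=f(b[120:230,175:275],3)[:375,:300]; c[225:225+s.shape[0],500:800]=s
cv2.imwrite("pics/f.png",c)
o=bot.get_obs(); print(o["eef_pos"],o["clock"])
E
```

```text
[ 0.41449956 -0.11383299  0.17181556] 24.85
```

View pics/f.png

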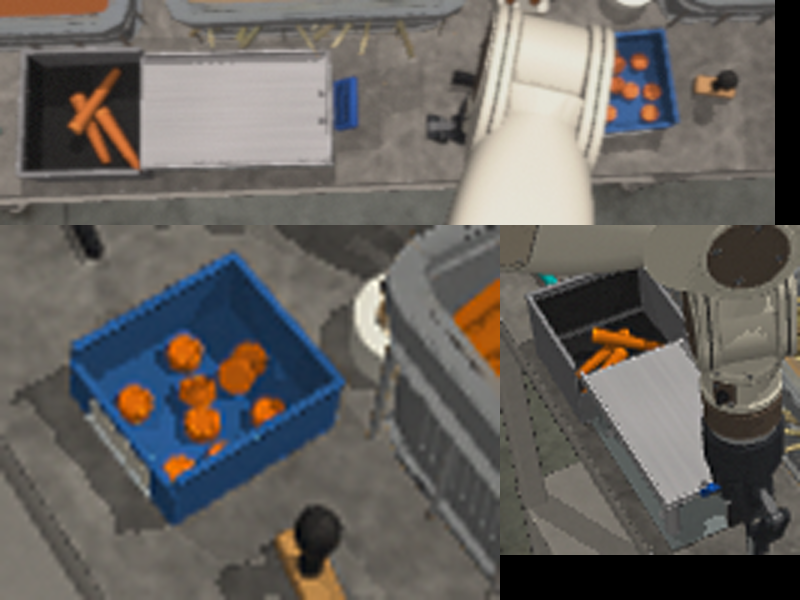

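The bin now holds nine caps (seven before), the board is empty and level at crop (235,110), the three tubes lie in the tray at (105,120), and the stamp, roll and rack stand unmoved. Handing in.

```bash
python3 -c "
from h import *
print(workorder.job_done())"
```

```text
the job is handed in; nothing more can be done
None
```

I handed the job in at about 25 s: the three tubes are in the catch tray, the board is back down level, both caps are in the blue bin, and the rack, roll and stamp were left alone; no verdict was returned.

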